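# Mount the loupe and hold the retracting arm out at the rider

## Robot

A 6-joint arm with a two-finger parallel gripper is mounted at the origin on the work surface. World frame = base frame: x ahead of the robot, y to its left, z up, the work surface at z = 0. Lengths are in m, angles in degrees, forces in N, time in s.
With the tool pointing down it reaches from about 0.375 to 0.9 m from the base axis. Payload 3.1 kg.
Tool frame: the origin (TCP) lies on the centre line of the jaws, within the pads' length; the fingertips stand 17 mm ahead of it and the grasp point (between the pads) lies 2 mm behind it; z points along the fingers, y is the line along which they close (so a half turn about z gives the same grasp; the last joint's range is limited). The gripper opens to 87 mm and grips with 3 to 60 N. Pads are 19 mm wide; open, the fingers measure 117 mm over their backs; the gripper's body (75 mm by 190 mm) begins 51 mm behind the grasp point.
Start: joints at [56.064, 30.224, 82.088, -0, 67.689, -10.227], TCP at [0.251, 0.572, 0.24] pointing down, gripper open.
Joint ranges: [-176.69, 176.69], [-43.24, 126.21], [12.49, 139.97], [-82, 262], [0, 151.66], [-163.58, 163.58]. Speed limits (degrees/s): [159.86, 159.86, 180, 180, 180, 180].

## Interface

Orientations are given as a 3x3 rotation matrix whose columns are the frame's x, y, z axes.
In Python, from rig import bot, imaging, finder gives the robot as it stands. The module is installed in compiled form; this text tells all that it offers.
- The arm moves only by the tool play_rows, never from a script. Its argument "motion" is a list that holds one entry, the list of rows, each a list of 6 numbers: the shift along the tool's x, y, z in m, then the turn, a rotation vector about the tool's x, y, z in degrees. In form: [[[dx, dy, dz, wx, wy, wz], ...]]. A call has 1 to 8 rows; each row is the pose to reach, as a shift and turn from the pose commanded when the call began, along the tool's axes at that moment; what a row does not reach only later rows make up. A row lasts 1/12 s, in which the tool goes at most 41.7 mm and 7.16 degrees, less where a joint would pass 70% of its speed; a pose out of reach is approached as far as the arm can. A call with a gripper value outside its range is refused whole. "fingers" is the finger opening in m, from 0 to 0.087, set as the call begins (left out, the last holds). The fingers move at their own pace and stop on an object; the grip force is fixed at half the most. Time passes only in rows, so rows that repeat a pose let the fingers close. It gives the time, the measured TCP pose, the force, the opening and the grip force at its end, in the units of the state.
- bot.read_state(): the state, without advancing time (a new reading comes with each control period).
- imaging.capture(name): name is "scene" or "top"; returns a dict with "frame" (480x640x3 uint8, red, green, blue), "camera_matrix" (3x3 intrinsics, pixels), "R" (3x3) and "t" (3): a world point X has camera coordinates R X + t. Camera axes: x right, y down, z forward; pixel columns grow to the right and rows downward; lengths in m; the calibration is good to about 2 mm. A picture is of the moment at which its call begins. There is no depth.
- bot.hand_in(): hands the job in; it is judged then, once.
Trained networks look in the newest picture that a camera, given by its name, has taken for a name from the list of things; names that differ only in an ending like _2 or _b are one class to them, and where a whole thing is asked for, a point or a joint stands for the part that bears it (a point fixed in the world has none). Each returns a list of dicts, best first, with "confidence" (0 to 1); they miss things now and then, are a little off and sometimes report something else, mostly with a low value. They report only what shows in the picture. A call takes as long as a camera call. They do not tell look-alikes from the thing itself.
- finder.recognise(camera, name): "at" ([x, y, z] in m, in world coordinates, good to about 4 mm: the middle of the surface that is visible of it).
- finder.outline_of(camera, name): "pixels" (480x640 bool, what is visible of it).
The state is a dict: "time_s": time; "joint_positions": joint angles; "qvel": joint speeds; "tau": joint torques, N m; "position": TCP position; "tcp_rot": TCP orientation; "force": force on the tool from outside, world axes, zero at the start; "moment": the same for the moment, N m; "opening": opening from 0.0 (shut) to 1.0 (fully open); "grasp_force": force on a finger pad.
Only numpy, scipy, OpenCV 4.12 (cv2) and the standard library are available. Lean on these libraries where they do the work, as an engineer would, in place of code of your own. Each camera call takes 0.05 s, during which the arm holds its last target. There are 200 camera calls.

## Task

Lift the loupe off its stand and seat it fully down on the peg at the end of the retracting inspection arm, with its lens pointing straight out beyond the end of the arm, and let go of it. Then squeeze the lock button in the side of the arm's grip block, draw the arm out until its pointer lines up with the rider on the scale, and finish still squeezing the button and holding the arm there, because a spring pulls it back. Leave everything else on the table where it is.

Things in the scene. Friction and masses are not known exactly. Their poses are not given: they have to be found in the camera images.
- loupe: Loupe, about 90 g, hanging by its collar on stand_a's peg. Origin: centre of the collar's underside, z up. Black collar tube 30 mm wide, 16 mm through hole, top z 38, on a flange 40 mm wide, 5 thick. Round lens 60 mm wide, z 0 to 8, points along +x, centre x 68; steel counterweight 22 x 20 x 12 centred at x -30. Balances near the collar axis. Grip the collar across y from above, over z 5.
- lens (a point): Centre of the loupe's lens, 68 mm along loupe +x from the collar axis.
- stand_a: Fixed stand carrying the loupe: foot 90 mm across, thin post, a seat disc 40 mm across with its top at z 100 mm, and an upright tapering peg above it, 12 mm thick, its tip at z 126 mm (lift the collar more than 26 mm to clear it). Origin: centre of the foot on the table. Stand_a and stand_b look alike and may swap places.
- stand_b: The other fixed stand, same shape; it carries the dish. Leave.
- dish: Bystander, loose, hanging on stand_b: same collar as the loupe but with a square 50 mm aluminium parts tray instead of the round lens. Leave.
- base: Fixed base of the retracting arm. Origin: on the table under the middle of the arm's grip block when home; +x is the way the arm draws out, z up. White sleeve 40 mm wide, z 45 to 87, x -190 to -25 mm. Aluminium scale bar with black ticks every 10 mm on the +y side: y 31 to 61, x -50 to 200, top z 30 mm.
- boom: The sliding arm: axes as base, origin at base's when home, draws out along +x up to 130 mm. Black grip block 36 (x) by 34 (y) mm, z 45 to 89, centred at x 0; square steel rod; loupe peg at x 95. A spring pulls it home (2.4 N home, 5 N fully out). Locked at home (gives under 2 mm) until the lock button is pushed in.
- head (a point): Centre of the grip block, 67 mm above the table: the place to grip from above across y (pads on the button and on the face across from it). The block's sides are free.
- peg_seat (a point): Centre of the seat disc (40 mm across, top 78 mm above the table) at the outer end of the arm; the upright peg on it is 12 mm thick, tapering above 18 mm, 26 mm tall. The loupe is seated when its origin is here.
- lock (a joint): Travel of the lock button into the grip block (m): 0 out, 0.007 fully in. Spring 2.4 N at first, 6.6 N fully in; the lock opens before it is fully in, at about 0.005. Squeezing the block across y with 20 N or more pushes it fully in. Once drawn out, the sleeve keeps it partly in.
- lock_face (a point): Outer face of the lock button, a grey pad 24 mm long and 26 mm tall on the +y side of the grip block, standing 7.5 mm proud when out and 0.5 mm when in (block plus button is 41.5 mm wide, 34.5 mm squeezed).
- pointer (a point): Tip of the thin steel pointer of the arm, which reaches sideways (+y) over the scale; at x +34, y +52, z 36.5 mm in boom.
- rider_mark (a point): Middle of the top ridge (a bar 2 mm wide across the scale) of the rider, a fixed dark steel clip 12 x 20 mm, 37 mm tall, on the outer (+y) edge of the scale, 60 to 115 mm further out than the pointer at home. Axes as the base: draw the arm until the pointer's x equals the rider_mark's x along base +x.
- mallet: Bystander: mallet lying flat, 200 mm long, 32 mm high.
- mug: Bystander: mug 80 mm wide, 85 mm tall.
- glue: Bystander: white bottle 48 mm wide, 120 mm tall.
- jar: Bystander: small clear jar 40 mm wide, 28 mm tall.
- punch: Bystander: steel bar punch 120 x 11 x 11 mm lying flat.
- spool: Bystander: thread spool 44 mm wide, 60 mm tall.
Mind the look-alikes: they are no part of the job. What is shaped like the stand_a but green or red is not meant.

How it is judged:
By the outcome, as a careful person would: the job done as asked, in the order asked, and still so for the second after the job is handed in, while the arm keeps its last pose, push and grip.
It also fails if it takes over 50 s, if anything falls off the work surface, if the arm or the gripper's body presses on something with over 40 N, if the wrist force passes 120 N, or if a joint passes its speed limit or range.

## Working session

There is one attempt and no reset: what is moved stays moved. The work goes in short steps, Python scripts to look and compute and a tool call to move; the robot and the scene stay as the last step left them, time stands still between calls to the robot, and variables do not carry over. Pictures are saved under pics/ and viewed, at most 10 in all, crops included, and the job is handed in when it is done.

Besides the shell and the picture viewer there is one more tool, called by a JSON object that holds its "api" and its "payload", one argument or row to a line. play_rows: Moves the arm, as the interface text tells. Its arguments: {"type":"object","properties":{"motion":{"type":"array"},"fingers":{"type":"number"}},"required":["motion"]}

```bash
mkdir -p pics
python3 - <<'E'
from rig import bot, imaging, finder
import cv2,numpy as np
s=bot.read_state();print(s['time_s'],s['position'],s['tcp_rot'],s['opening'])
for c in ('scene','top'):
    d=imaging.capture(c);cv2.imwrite(f'pics/{c}1.png',d['frame'][:,:,::-1]);print(c,d['camera_matrix'],d['R'],d['t'])
    for n in ('loupe','lens','stand_a','dish','base','boom','head','peg_seat','lock_face','pointer','rider_mark'):
        try: print(c,n,[(np.round(r['at'],4).tolist(),round(r['confidence'],2)) for r in finder.recognise(c,n)][:4])
        except Exception as e: print(n,e)
print(bot.read_state()['time_s'])
E
```

```text
0.0 [0.25086316 0.57167791 0.23858118] [[-9.15648295e-01  4.01978676e-01 -1.15885632e-03]
 [ 4.01980206e-01  9.15646581e-01 -1.80339302e-03]
 [ 3.36177288e-04 -2.11711104e-03 -9.99997702e-01]] 0.9992681567274887
scene [[497.20637681   0.         319.47593525]
 [  0.         497.20637681 242.08361086]
 [  0.           0.           1.        ]] [[-0.5851309   0.81093291  0.00310594]
 [ 0.52929306  0.38480902 -0.75615533]
 [-0.61438643 -0.4408059  -0.65438481]] [ 0.37759037 -0.21479646  1.36016843]
scene loupe [([0.6257, -0.2759, 0.1107], 0.61), ([0.5316, -0.1394, 0.0266], 0.23), ([0.4968, 0.2476, 0.0452], 0.16)]
scene lens [([0.623, -0.2721, 0.1099], 0.64)]
scene stand_a [([0.433, -0.4482, 0.014], 0.97), ([0.4784, -0.2543, 0.0106], 0.91), ([0.7161, -0.3997, 0.0108], 0.88), ([0.6302, -0.2525, 0.0075], 0.7)]
scene dish [([0.4721, -0.2842, 0.1101], 0.74), ([0.4943, 0.1524, 0.0772], 0.69)]
scene base [([0.4955, 0.2467, 0.0456], 0.74), ([0.7369, 0.2836, 0.0521], 0.56)]
scene boom [([0.4936, 0.1496, 0.0738], 0.77), ([0.3837, -0.0516, 0.02], 0.29)]
scene head [([0.489, 0.1484, 0.0746], 0.85)]
[... 440 characters left out ...]
9]
 [-0.99796838  0.00399198 -0.06358593]
 [ 0.06359924  0.0032999  -0.99797006]] [-0.072952    0.54564552  1.08599439]
top loupe [([0.6143, -0.3137, 0.1048], 0.94)]
top lens [([0.6175, -0.3121, 0.1071], 0.77)]
top stand_a [([0.7058, -0.395, 0.0148], 0.8), ([0.6129, -0.2538, 0.0135], 0.75), ([0.4324, -0.4478, 0.013], 0.74), ([0.4664, -0.2581, 0.0112], 0.68)]
top dish [([0.4692, -0.3121, 0.1025], 0.8)]
top base [([0.4847, 0.2233, 0.0299], 0.67)]
top boom [([0.482, 0.143, 0.0754], 0.66)]
top head [([0.4901, 0.1385, 0.0813], 0.7)]
top peg_seat [([0.615, -0.3121, 0.1081], 0.72), ([0.4881, 0.1413, 0.0765], 0.71)]
top lock_face [([0.502, 0.1713, 0.0773], 0.53)]
top pointer []
top rider_mark []
1.2
```

View pics/scene1.png

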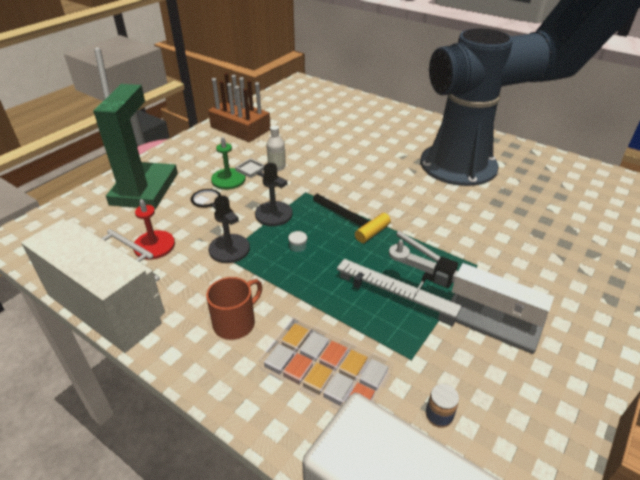

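View pics/top1.png

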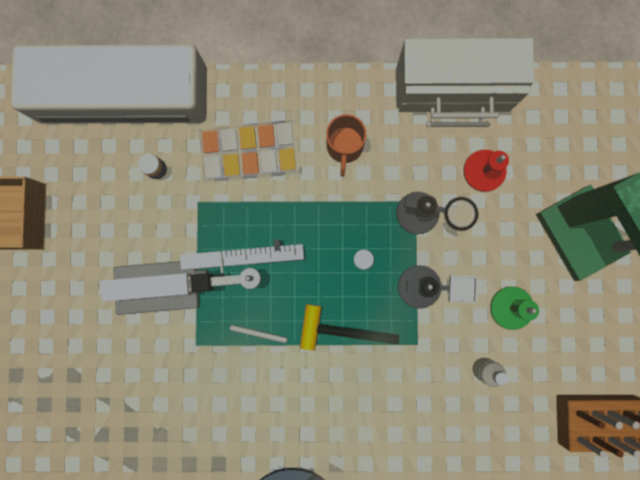

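Candidates (top picture): black stand with round ring lens (427,203) = loupe; black stand with square tray (427,287) = dish; red stand (495,165) and green stand (520,308) = decoys. I choose the ring at (427,203), and the crop will check it.

Run:
```python
import cv2,numpy as np
t=cv2.imread('pics/top1.png');s=cv2.imread('pics/scene1.png')
def crop(im,x,y,w,h,k):
    o=cv2.resize(im[y:y+h,x:x+w],None,fx=k,fy=k,interpolation=cv2.INTER_CUBIC)
    for i in range(0,w,10):
        cv2.line(o,(i*k,0),(i*k,4 if (x+i)%50 else 12),(0,0,255),1)
        if (x+i)%20==0: cv2.putText(o,str(x+i),(i*k,22),0,.35,(0,0,255))
    for i in range(0,h,10):
        cv2.line(o,(0,i*k),(6,i*k),(0,0,255),1)
        if (y+i)%20==0: cv2.putText(o,str(y+i),(8,i*k+4),0,.35,(0,0,255))
    return o
A=crop(t,180,230,130,66,6); B=crop(s,330,220,130,66,6)
o=np.vstack([A[:300*2],B])[:, :]; o=cv2.resize(o,(780,792))
cv2.imwrite('pics/armA.png',np.vstack([crop(t,180,232,130,60,5),crop(s,332,225,130,60,5)]))
cv2.imwrite('pics/loupeA.png',np.hstack([crop(t,390,180,100,120,4),crop(s,185,150,100,120,4)]))
```

```text
(no output)
```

View pics/armA.png

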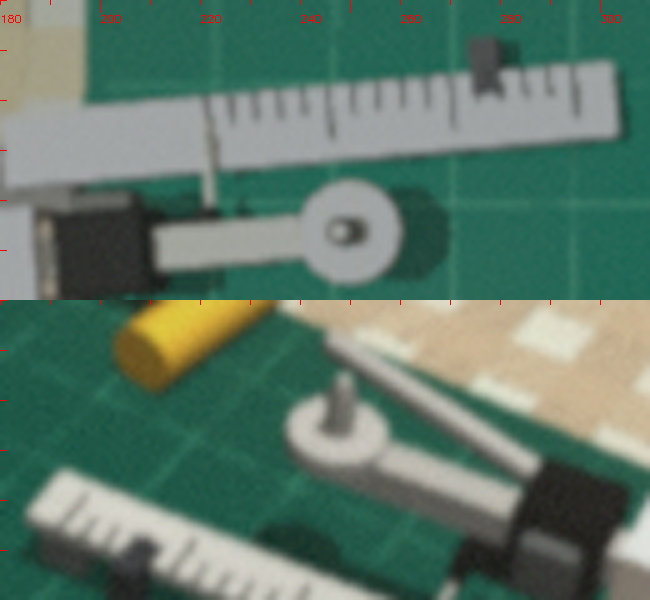

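View pics/loupeA.png

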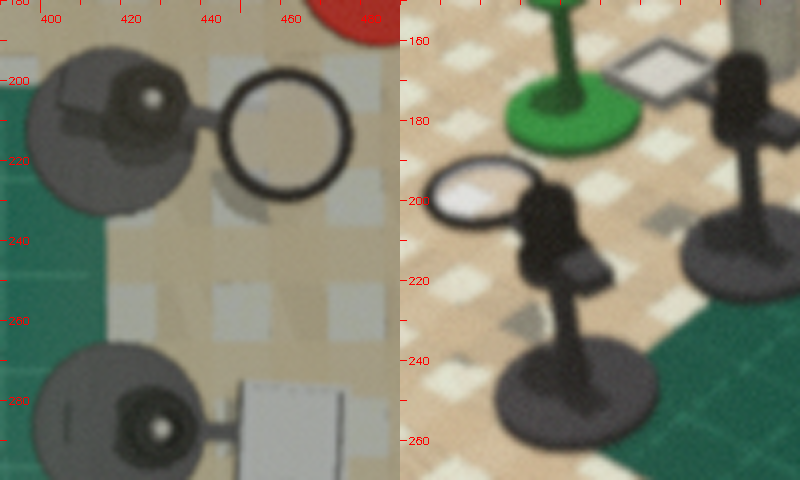

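The crops confirm it. The black stand with the ring (peg tip (428,204.5), lens centre (461.5,213.8)) is the loupe. The arm's peg is at (248,278), with its seat disc at (250.2,278.4). The rider is at about (277,244) and the pointer at about (221.5,262).

```bash
cat > h.py <<'E'
import numpy as np, cv2
C={'scene':(np.array([[497.20637681,0,319.47593525],[0,497.20637681,242.08361086],[0,0,1]]),np.array([[-0.5851309,0.81093291,0.00310594],[0.52929306,0.38480902,-0.75615533],[-0.61438643,-0.4408059,-0.65438481]]),np.array([0.37759037,-0.21479646,1.36016843])),
'top':(np.array([[535.67600824,0,327.67401574],[0,535.67600824,249.82164887],[0,0,1]]),np.array([[-0.00377404,-0.99998659,-0.00354709],[-0.99796838,0.00399198,-0.06358593],[0.06359924,0.0032999,-0.99797006]]),np.array([-0.072952,0.54564552,1.08599439]))}
def at(c,u,v,z):
    K,R,t=C[c];d=R.T@np.linalg.solve(K,[u,v,1]);o=-R.T@t;return o+d*(z-o[2])/d[2]
def px(c,X):
    K,R,t=C[c];p=K@(R@np.asarray(X)+t);return p[:2]/p[2]
def tri(a,b):
    P=[C[c][0]@np.c_[C[c][1],C[c][2]] for c in('top','scene')]
    X=cv2.triangulatePoints(P[0],P[1],np.array(a,float),np.array(b,float)).ravel();X=X[:3]/X[3]
    return X,px('top',X)-a,px('scene',X)-b
E
python3 - <<'E'
from h import *
np.set_printoptions(precision=4,suppress=True)
for n,a,b in [('collar/peg top',(428,204.5),(221.8,198)),('lens',(461.5,213.8),(206,198.3)),('disc',(250.2,278.4),(399.4,251)),('pegtip',(248.2,278.2),(401,240.4)),('rider',(277,242),(360.4,274.4)),('foot',(418,212.75),(229.5,248))]: print(n,*tri(a,b))
print('loupe tip126',at('top',428,204.5,.126),'lens',at('top',461.5,213.8,.104),'foot',at('top',418,212.75,.005))
d=at('top',250.2,278.4,.078);p=at('top',248.2,278.2,.104);print('disc',d,'tip',p)
for z,q in [(.03,((181,269.4),(304,259.6))),(.03,((200,253),(302.4,244.4)))]:
    a,b=[at('top',*k,z) for k in q];print('edge',a,b,np.degrees(np.arctan2(b[1]-a[1],b[0]-a[0])))
a=at('top',202,281,.089);print('block',a, 'dist',np.linalg.norm(a[:2]-d[:2]))
E
```

```text
collar/peg top [ 0.6211 -0.2612  0.1355] [ 0.0762 -0.0651] [0.105  0.0146]
lens [ 0.6073 -0.3308  0.0976] [-0.6035  0.5301] [-0.8204 -0.1293]
disc [0.486  0.0772 0.0721] [-0.5736  0.3229] [-0.7553  0.0157]
pegtip [0.486  0.0771 0.0996] [-0.6748  0.3778] [-0.8801  0.0192]
rider [0.5582 0.0307 0.0383] [-1.673   1.0174] [-2.337  -0.0464]
foot [ 0.6224 -0.2633  0.0007] [-0.7172  0.5897] [-1.0207 -0.1333]
loupe tip126 [ 0.6224 -0.2628  0.126 ] lens [ 0.6075 -0.3304  0.104 ] foot [ 0.623  -0.2641  0.005 ]
disc [0.4865 0.0753 0.078 ] tip [0.4866 0.0752 0.104 ]
edge [0.5059 0.2232 0.03  ] [ 0.5248 -0.0269  0.03  ] -85.66580779836188
edge [0.5391 0.1849 0.03  ] [ 0.5558 -0.0237  0.03  ] -85.41730950431155
block [0.4818 0.1662 0.089 ] dist 0.09104815377954305
```

{"api": "play_rows", "payload": {
  "motion": [
    [[-0.6765, -0.6154, 0, 0, 0, 78.8], [-0.6765, -0.6154, 0, 0, 0, 78.8], [-0.6765, -0.6154, 0, 0, 0, 78.8], [-0.6765, -0.6154, 0, 0, 0, 78.8], [-0.6765, -0.6154, 0, 0, 0, 78.8], [-0.6765, -0.6154, 0, 0, 0, 78.8], [-0.6765, -0.6154, 0, 0, 0, 78.8], [-0.6765, -0.6154, 0, 0, 0, 78.8]]
  ],
  "fingers": 0.087
}}

```text
time_s: 1.87
position: [0.3873, 0.266, 0.2398]
tcp_rot: [[-0.151, 0.989, 0.001], [0.989, 0.151, 0.0], [0.0, 0.001, -1.0]]
force: [0.6, -0.3, 0.1]
opening: 1.002
grasp_force: 0.0
```

```bash
cat > go.py <<'E'
import sys,numpy as np
from rig import bot
from scipy.spatial.transform import Rotation as Ro
def go(x,y,z,yaw):
    s=bot.read_state();R=np.array(s['tcp_rot']);p=np.array(s['position'])
    c,q=np.cos(np.radians(yaw)),np.sin(np.radians(yaw))
    T=np.array([[q,c,0],[-c,q,0],[0,0,-1.]])
    d=R.T@(np.array([x,y,z])-p);w=Ro.from_matrix(R.T@T).as_rotvec(degrees=True)
    print('t',round(s['time_s'],2),'p',p.round(4),'yaw',round(np.degrees(np.arctan2(R[1,1],R[0,1])),2),'F',np.round(s['force'],1),'op',round(s['opening']*87,1),'gf',round(float(np.max(s['grasp_force'])),1),'j',np.round(s['joint_positions'],1))
    print('row',d.round(4).tolist(),w.round(2).tolist())
if __name__=='__main__': go(*map(float,sys.argv[1:5]))
E
python3 go.py .6227 -.2632 .24 -12.5
```

```text
Traceback (most recent call last):
  File "go.py", line 11, in <module>
    if __name__=='__main__': go(*map(float,sys.argv[1:5]))
                             ~~^^^^^^^^^^^^^^^^^^^^^^^^^^^
  File "go.py", line 8, in go
    d=R.T@(np.array([x,y,z])-p);w=Ro.from_matrix(R.T@T).as_rotvec(degrees=True)
                                  ~~~~~~~~~~~~~~^^^^^^^
  File "scipy/spatial/transform/_rotation.pyx", line 1143, in scipy.spatial.transform._rotation.Rotation.from_matrix
ValueError: Non-positive determinant (left-handed or null coordinate frame) in rotation matrix 0: [[-9.32543806e-01 -3.61056821e-01 -1.50697862e-04]
 [-3.61056610e-01  9.32543582e-01 -7.69567086e-04]
 [-4.18389769e-04  6.63244560e-04  9.99999693e-01]].
```

```bash
sed -i 's/\[q,c,0\],\[-c,q,0\]/[-q,c,0],[c,q,0]/' go.py; python3 go.py .6227 -.2632 .24 -12.5
```

```text
t 1.87 p [0.3873 0.266  0.2398] yaw 8.67 F [ 0.6 -0.3  0.1] op 87.1 gf 0.0 j [ 20.8  18.3 103.7  -0.   58.   12.1]
row [-0.5586, 0.153, -0.0001] [0.04, -0.02, 21.17]
```

{"api": "play_rows", "payload": {
  "motion": [
    [[-0.5586, 0.153, 0, 0, 0, 21.2], [-0.5586, 0.153, 0, 0, 0, 21.2], [-0.5586, 0.153, 0, 0, 0, 21.2], [-0.5586, 0.153, 0, 0, 0, 21.2], [-0.5586, 0.153, 0, 0, 0, 21.2], [-0.5586, 0.153, 0, 0, 0, 21.2], [-0.5586, 0.153, 0, 0, 0, 21.2], [-0.5586, 0.153, 0, 0, 0, 21.2]]
  ]
}}

```text
time_s: 2.53
position: [0.5247, -0.0382, 0.2398]
tcp_rot: [[0.212, 0.977, 0.001], [0.977, -0.212, -0.0], [0.0, 0.001, -1.0]]
force: [1.0, 0.8, 0.2]
opening: 0.999
grasp_force: 0.0
```

```bash
python3 go.py .6227 -.2632 .24 -12.5
```

```text
t 2.53 p [ 0.5247 -0.0382  0.2398] yaw -12.23 F [1.  0.8 0.2] op 86.9 gf 0.0 j [-16.4  22.6  96.2   0.   61.1  -4.1]
row [-0.1991, 0.1435, -0.0001] [0.03, -0.01, 0.27]
```

{"api": "play_rows", "payload": {
  "motion": [
    [[-0.199, 0.1435, 0.01, 0, 0, 0.3], [-0.199, 0.1435, 0.01, 0, 0, 0.3], [-0.199, 0.1435, 0.01, 0, 0, 0.3], [-0.199, 0.1435, 0.01, 0, 0, 0.3], [-0.199, 0.1435, 0.01, 0, 0, 0.3], [-0.199, 0.1435, 0.01, 0, 0, 0.3], [-0.199, 0.1435, 0.01, 0, 0, 0.3], [-0.199, 0.1435, 0.01, 0, 0, 0.3]]
  ]
}}

```text
time_s: 3.2
position: [0.6224, -0.2631, 0.2287]
tcp_rot: [[0.22, 0.976, -0.0], [0.976, -0.22, 0.0], [0.0, -0.0, -1.0]]
force: [-0.1, 0.5, -1.6]
opening: 0.999
grasp_force: 0.0
```

```bash
python3 go.py .6227 -.2632 .125 -12.5
```

```text
t 3.2 p [ 0.6224 -0.2631  0.2287] yaw -12.68 F [-0.1  0.5 -1.6] op 87.0 gf 0.0 j [-32.4  34.9  74.8   0.   70.3 -19.7]
row [-0.0001, 0.0004, 0.1037] [-0.02, -0.02, -0.18]
```

{"api": "play_rows", "payload": {
  "motion": [
    [[0, 0, 0.035, 0, 0, 0], [0, 0, 0.07, 0, 0, 0], [0, 0, 0.09, 0, 0, 0], [0, 0, 0.104, 0, 0, 0], [0, 0, 0.104, 0, 0, 0], [0, 0, 0.104, 0, 0, 0]]
  ]
}}

```text
time_s: 3.7
position: [0.6216, -0.2591, 0.1251]
tcp_rot: [[0.215, 0.977, -0.002], [0.977, -0.215, 0.002], [0.001, -0.002, -1.0]]
force: [0.2, 0.1, 0.5]
opening: 0.999
grasp_force: 0.0
```

{"api": "play_rows", "payload": {
  "motion": [
    [[0, 0, 0, 0, 0, 0], [0, 0, 0, 0, 0, 0], [0, 0, 0, 0, 0, 0], [0, 0, 0, 0, 0, 0], [0, 0, 0, 0, 0, 0], [0, 0, 0, 0, 0, 0], [0, 0, 0, 0, 0, 0], [0, 0, 0, 0, 0, 0]]
  ],
  "fingers": 0.02
}}

```text
time_s: 4.37
position: [0.6222, -0.2609, 0.1256]
tcp_rot: [[0.217, 0.976, -0.0], [0.976, -0.217, 0.0], [0.0, -0.0, -1.0]]
force: [0.2, 0.1, -0.9]
opening: 0.479
grasp_force: 0.0
```

```bash
python3 go.py .6227 -.2632 .125 -12.5
```

```text
t 4.37 p [ 0.6222 -0.2609  0.1256] yaw -12.51 F [ 0.2  0.1 -0.9] op 41.7 gf 0.0 j [-32.2  41.5  79.7   0.   58.8 -19.7]
row [-0.0021, 0.0009, 0.0006] [-0.0, -0.0, -0.01]
```

{"api": "play_rows", "payload": {
  "motion": [
    [[-0.002, 0, 0, 0, 0, 0], [-0.002, 0, 0, 0, 0, 0], [-0.002, 0, 0, 0, 0, 0], [-0.002, 0, 0, 0, 0, 0], [-0.002, 0, 0, 0, 0, 0], [-0.002, 0, 0, 0, 0, 0], [-0.002, 0, 0, 0, 0, 0], [-0.002, 0, 0, 0, 0, 0]]
  ]
}}

```text
time_s: 5.03
position: [0.6219, -0.2629, 0.1255]
tcp_rot: [[0.217, 0.976, 0.0], [0.976, -0.217, -0.0], [-0.0, 0.0, -1.0]]
force: [0.5, 0.2, -0.5]
opening: 0.328
grasp_force: 30.0
```

```bash
python3 go.py .6227 -.2632 .125 -12.5
```

```text
t 5.03 p [ 0.6219 -0.2629  0.1255] yaw -12.51 F [ 0.5  0.2 -0.5] op 28.5 gf 30.0 j [-32.4  41.5  79.6   0.   58.8 -19.9]
row [-0.0001, 0.0008, 0.0005] [0.01, 0.0, -0.01]
```

{"api": "play_rows", "payload": {
  "motion": [
    [[0, 0, -0.008, 0, 0, 0], [0, 0, -0.02, 0, 0, 0], [0, 0, -0.035, 0, 0, 0], [0, 0, -0.055, 0, 0, 0], [0, 0, -0.07, 0, 0, 0], [0, 0, -0.07, 0, 0, 0], [0, 0, -0.07, 0, 0, 0]]
  ]
}}

```text
time_s: 5.62
position: [0.622, -0.2629, 0.1974]
tcp_rot: [[0.216, 0.976, 0.002], [0.976, -0.216, -0.001], [-0.001, 0.002, -1.0]]
force: [-0.2, -0.7, -1.6]
opening: 0.325
grasp_force: 30.0
```

```bash
python3 go.py .4866 .0752 .196 4.5
python3 - <<'E'
from rig import imaging
import cv2
t=imaging.capture('top')['frame'][:,:,::-1];s=imaging.capture('scene')['frame'][:,:,::-1]
import numpy as np
cv2.imwrite('pics/lift.png',np.hstack([cv2.resize(t[150:290,380:510],None,fx=3,fy=3),cv2.resize(s[110:250,170:300],None,fx=3,fy=3)]))
E
```

```text
t 5.62 p [ 0.622  -0.2629  0.1974] yaw -12.5 F [-0.2 -0.7 -1.6] op 28.3 gf 30.0 j [-32.4  36.7  76.7  -0.   66.5 -19.9]
row [0.3008, -0.2054, 0.0008] [0.1, 0.06, -17.0]
```

View pics/lift.png

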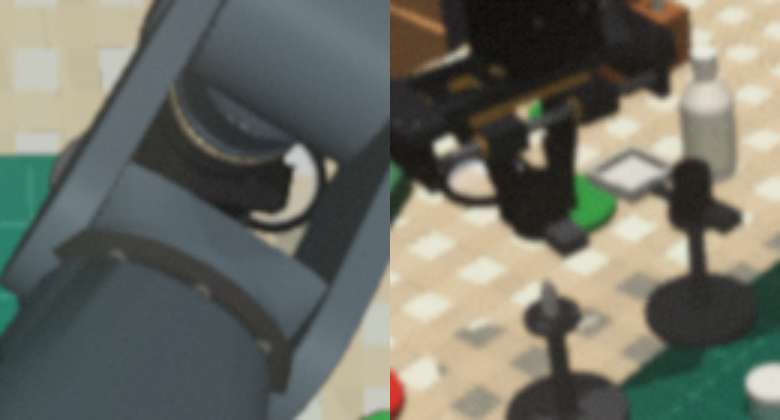

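The loupe is in the jaws, clear of its bare stand, and the dish is untouched.

{"api": "play_rows", "payload": {
  "motion": [
    [[0.03, -0.02, 0, 0, 0, -2], [0.06, -0.04, 0, 0, 0, -4], [0.09, -0.06, 0, 0, 0, -6], [0.12, -0.08, 0, 0, 0, -8], [0.15, -0.1, 0, 0, 0, -10], [0.18, -0.12, 0, 0, 0, -12], [0.21, -0.14, 0, 0, 0, -14], [0.24, -0.16, 0, 0, 0, -16]]
  ]
}}

```text
time_s: 6.38
position: [0.5156, 0.0077, 0.1945]
tcp_rot: [[-0.062, 0.998, -0.003], [0.998, 0.062, 0.001], [0.001, -0.003, -1.0]]
force: [0.7, 0.7, -1.7]
opening: 0.33
grasp_force: 30.0
```

```bash
python3 go.py .4866 .0752 .196 4.5
```

```text
t 6.38 p [0.5156 0.0077 0.1945] yaw 3.57 F [ 0.7  0.7 -1.7] op 28.8 gf 30.0 j [-11.6  25.6 100.3   0.   54.4 -15.1]
row [0.0692, -0.0248, -0.0014] [-0.17, -0.05, -0.93]
```

{"api": "play_rows", "payload": {
  "motion": [
    [[0.03, -0.01, 0, 0, 0, -0.9], [0.05, -0.018, 0, 0, 0, -0.9], [0.065, -0.023, 0, 0, 0, -0.9], [0.069, -0.0248, 0, 0, 0, -0.9], [0.069, -0.0248, 0, 0, 0, -0.9], [0.069, -0.0248, 0, 0, 0, -0.9], [0.069, -0.0248, 0, 0, 0, -0.9], [0.069, -0.0248, 0, 0, 0, -0.9]]
  ]
}}

```text
time_s: 7.05
position: [0.4893, 0.0724, 0.1954]
tcp_rot: [[-0.075, 0.997, 0.0], [0.997, 0.075, -0.0], [-0.0, 0.0, -1.0]]
force: [-0.6, 0.2, -0.3]
opening: 0.325
grasp_force: 30.0
```

```bash
python3 go.py .4866 .0752 .138 4.5
python3 - <<'E'
from rig import imaging
import cv2
t=imaging.capture('top')['frame'][:,:,::-1];s=imaging.capture('scene')['frame'][:,:,::-1]
import numpy as np
cv2.imwrite('pics/over.png',np.hstack([cv2.resize(t[210:330,180:310],None,fx=3,fy=3),cv2.resize(s[170:290,330:460],None,fx=3,fy=3)]))
E
```

```text
t 7.05 p [0.4893 0.0724 0.1954] yaw 4.31 F [-0.6  0.2 -0.3] op 28.3 gf 30.0 j [ -4.5  24.  103.2  -0.   52.8  -8.8]
row [0.003, -0.0025, 0.0574] [0.01, 0.01, -0.19]
```

View pics/over.png

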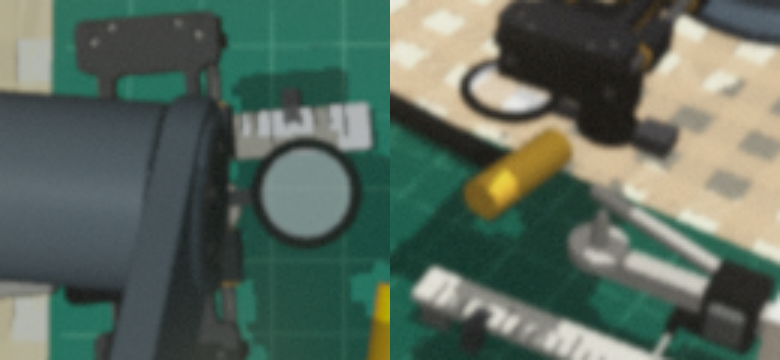

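The loupe hangs above and slightly past the arm's peg. Its lens centre is at top (281.7,273.7).

```bash
python3 -c "
from h import *
l=at('top',281.7,273.7,.174);t=np.array([.4893,.0724]);d=l[:2]-t;print(l,np.linalg.norm(d),np.degrees(np.arctan2(d[1],d[0])))
# expected collar centre in scene, its underside
print(px('scene',[.4893,.0724,.17]),px('scene',[.4866,.0752,.104]))"; python3 go.py .4866 .0752 .138 4.5
```

```text
[0.49353756 0.00556532 0.174     ] 0.06696888510312872 -86.37209964651971
[401.14664927 211.42856261] [399.32433009 238.48666008]
t 7.15 p [0.4891 0.0726 0.1955] yaw 4.31 F [-0.8 -0.7 -1. ] op 28.5 gf 30.0 j [ -4.5  24.  103.2  -0.   52.8  -8.8]
row [0.0028, -0.0023, 0.0575] [0.01, 0.01, -0.19]
```

{"api": "play_rows", "payload": {
  "motion": [
    [[0.003, -0.0025, 0.015, 0, 0, -0.2], [0.003, -0.0025, 0.03, 0, 0, -0.2], [0.003, -0.0025, 0.045, 0, 0, -0.2], [0.003, -0.0025, 0.055, 0, 0, -0.2], [0.003, -0.0025, 0.058, 0, 0, -0.2], [0.003, -0.0025, 0.058, 0, 0, -0.2], [0.003, -0.0025, 0.058, 0, 0, -0.2], [0.003, -0.0025, 0.058, 0, 0, -0.2]]
  ]
}}

```text
time_s: 7.82
position: [0.4866, 0.0761, 0.1382]
tcp_rot: [[-0.08, 0.997, 0.002], [0.997, 0.08, -0.0], [-0.0, 0.002, -1.0]]
force: [-0.2, 0.3, -1.0]
opening: 0.329
grasp_force: 30.0
```

```bash
python3 go.py .4866 .0752 .1045 4.5;  python3 - <<'E'
from rig import imaging
import cv2
t=imaging.capture('top')['frame'][:,:,::-1];s=imaging.capture('scene')['frame'][:,:,::-1]
import numpy as np
cv2.imwrite('pics/near.png',np.hstack([cv2.resize(t[210:330,220:310],None,fx=4,fy=4),cv2.resize(s[190:290,350:450],None,fx=4.4,fy=4.8)]))
E
```

```text
t 7.82 p [0.4866 0.0761 0.1382] yaw 4.57 F [-0.2  0.3 -1. ] op 28.6 gf 30.0 j [ -4.1  29.3 106.5   0.   44.1  -8.7]
row [-0.0008, -0.0001, 0.0337] [0.09, 0.01, 0.07]
```

View pics/near.png

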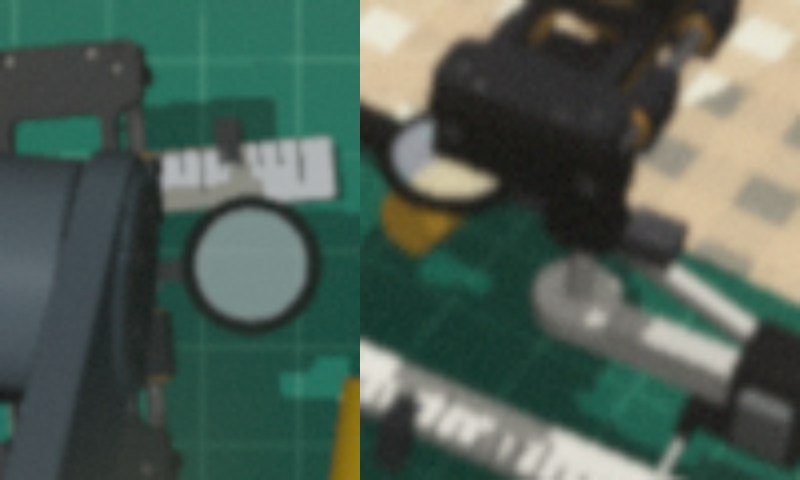

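The collar underside (401,~241 in scene) is centred over the peg (400,~244), so I lower it.

{"api": "play_rows", "payload": {
  "motion": [
    [[0, 0, 0.005, 0, 0, 0], [0, 0, 0.01, 0, 0, 0], [0, 0, 0.016, 0, 0, 0], [0, 0, 0.022, 0, 0, 0], [0, 0, 0.028, 0, 0, 0], [0, 0, 0.031, 0, 0, 0], [0, 0, 0.032, 0, 0, 0], [0, 0, 0.032, 0, 0, 0]]
  ]
}}

```text
time_s: 8.58
position: [0.486, 0.0762, 0.1051]
tcp_rot: [[-0.08, 0.997, -0.0], [0.997, 0.08, 0.0], [0.0, -0.0, -1.0]]
force: [1.0, -0.8, -1.2]
opening: 0.324
grasp_force: 30.0
```

```bash
python3 go.py .4866 .0752 .1035 4.5
```

```text
t 8.58 p [0.486  0.0762 0.1051] yaw 4.59 F [ 1.  -0.8 -1.2] op 28.2 gf 30.0 j [ -4.1  32.8 107.7  -0.   39.5  -8.7]
row [-0.0011, 0.0005, 0.0016] [-0.02, -0.0, 0.09]
```

Past the peg's full depth with no sideways force. Press down lightly until contact.

{"api": "play_rows", "payload": {
  "motion": [
    [[0, 0, 0.0015, 0, 0, 0], [0, 0, 0.003, 0, 0, 0], [0, 0, 0.003, 0, 0, 0], [0, 0, 0.003, 0, 0, 0]]
  ]
}}

```text
time_s: 8.92
position: [0.486, 0.0763, 0.1034]
tcp_rot: [[-0.08, 0.997, 0.001], [0.997, 0.08, -0.0], [-0.0, 0.001, -1.0]]
force: [-0.4, 1.0, 4.9]
opening: 0.329
grasp_force: 30.0
```

```bash
python3 go.py .4866 .0752 .1035 4.5
```

```text
t 8.92 p [0.486  0.0763 0.1034] yaw 4.6 F [-0.4  1.   4.9] op 28.6 gf 30.0 j [ -4.1  33.  107.8  -0.   39.2  -8.7]
row [-0.0011, 0.0005, -0.0001] [0.04, 0.01, 0.1]
```

{"api": "play_rows", "payload": {
  "motion": [
    [[0, 0, -0.0005, 0, 0, 0], [0, 0, -0.001, 0, 0, 0], [0, 0, -0.001, 0, 0, 0], [0, 0, -0.001, 0, 0, 0], [0, 0, -0.001, 0, 0, 0], [0, 0, -0.001, 0, 0, 0]]
  ],
  "fingers": 0.087
}}

```text
time_s: 9.42
position: [0.4858, 0.0763, 0.1034]
tcp_rot: [[-0.08, 0.997, -0.0], [0.997, 0.08, 0.0], [0.0, -0.0, -1.0]]
force: [-0.2, 0.6, 0.0]
opening: 0.696
grasp_force: 0.0
```

{"api": "play_rows", "payload": {
  "motion": [
    [[0, 0, -0.01, 0, 0, 0], [0, 0, -0.03, 0, 0, 0], [0, 0, -0.06, 0, 0, 0], [0, 0, -0.09, 0, 0, 0], [0.04, 0, -0.1, 0, 0, 0], [0.08, 0, -0.1, 0, 0, 0], [0.095, 0, -0.1, 0, 0, 0], [0.095, 0, -0.1, 0, 0, 0]]
  ]
}}

```text
time_s: 10.08
position: [0.4778, 0.1738, 0.2048]
tcp_rot: [[-0.084, 0.996, 0.002], [0.996, 0.084, 0.001], [0.001, 0.002, -1.0]]
force: [0.2, -0.4, 0.0]
opening: 0.999
grasp_force: 0.0
```

```bash
python3 go.py .479 .170 .19 4.5
python3 - <<'E'
from rig import imaging
import cv2
t=imaging.capture('top')['frame'][:,:,::-1];s=imaging.capture('scene')['frame'][:,:,::-1]
import numpy as np
cv2.imwrite('pics/seated.png',np.hstack([cv2.resize(t[220:320,230:320],None,fx=4.4,fy=4.4),cv2.resize(s[190:290,350:440],None,fx=4.4,fy=4.4)]))
E
```

```text
t 10.08 p [0.4778 0.1738 0.2048] yaw 4.82 F [ 0.2 -0.4  0. ] op 86.9 gf 0.0 j [7.300e+00 2.410e+01 1.009e+02 1.000e-01 5.500e+01 2.500e+00]
row [-0.0039, 0.0008, 0.0148] [0.1, -0.06, 0.32]
```

View pics/seated.png

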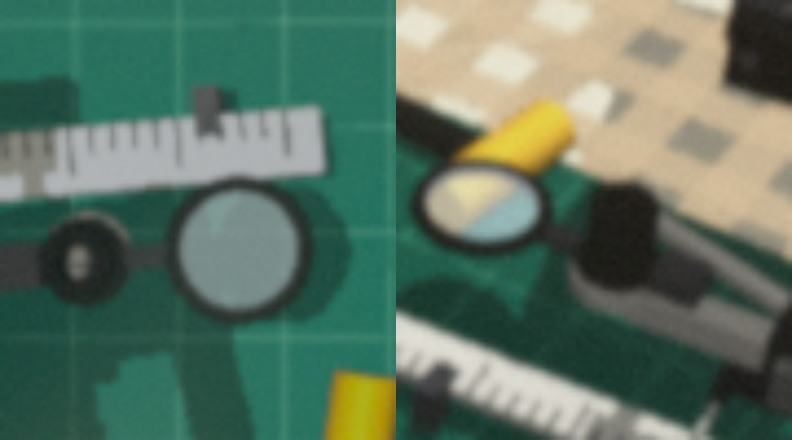

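The loupe sits down on the seat disc. Its lens is at (284.3,276.8) and its collar at about (248.5,279), pointing out along the arm.

```bash
python3 -c "
from h import *
l=at('top',284.3,276.8,.082);d=l[:2]-[.4863,.0757];print(l,np.linalg.norm(d),np.degrees(np.arctan2(d[1],d[0])))"; python3 go.py .4788 .1704 .065 4.5
```

```text
[0.48931896 0.00874023 0.082     ] 0.06702779237597573 -87.41850056186895
t 10.18 p [0.478  0.1712 0.204 ] yaw 4.71 F [ 0.1 -0.2  0.2] op 87.0 gf 0.0 j [  7.1  24.1 100.9  -0.   54.9   2.4]
row [-0.0008, 0.0007, 0.139] [0.02, 0.03, 0.21]
```

{"api": "play_rows", "payload": {
  "motion": [
    [[-0.0008, 0.0007, 0.035, 0, 0, 0.2], [-0.0008, 0.0007, 0.07, 0, 0, 0.2], [-0.0008, 0.0007, 0.1, 0, 0, 0.2], [-0.0008, 0.0007, 0.125, 0, 0, 0.2], [-0.0008, 0.0007, 0.139, 0, 0, 0.2], [-0.0008, 0.0007, 0.139, 0, 0, 0.2], [-0.0008, 0.0007, 0.139, 0, 0, 0.2], [-0.0008, 0.0007, 0.139, 0, 0, 0.2]]
  ]
}}

```text
time_s: 10.85
position: [0.4799, 0.1695, 0.0653]
tcp_rot: [[-0.076, 0.997, 0.001], [0.997, 0.076, 0.0], [-0.0, 0.001, -1.0]]
force: [0.1, -0.5, -0.6]
opening: 1.001
grasp_force: 0.0
```

```bash
python3 go.py .4788 .1704 .065 4.5
```

```text
t 10.85 p [0.4799 0.1695 0.0653] yaw 4.33 F [ 0.1 -0.5 -0.6] op 87.1 gf 0.0 j [  6.9  37.8 106.5  -0.   35.6   2.5]
row [0.001, -0.001, 0.0003] [0.07, 0.0, -0.17]
```

{"api": "play_rows", "payload": {
  "motion": [
    [[0.001, -0.001, 0, 0, 0, 0], [0.001, -0.001, 0, 0, 0, 0], [0.001, -0.001, 0, 0, 0, 0], [0.001, -0.001, 0, 0, 0, 0], [0.001, -0.001, 0, 0, 0, 0], [0.001, -0.001, 0, 0, 0, 0], [0.001, -0.001, 0, 0, 0, 0], [0.001, -0.001, 0, 0, 0, 0]]
  ],
  "fingers": 0.02
}}

```text
time_s: 11.52
position: [0.4802, 0.1714, 0.0648]
tcp_rot: [[-0.077, 0.997, 0.005], [0.997, 0.077, 0.001], [0.0, 0.005, -1.0]]
force: [4.9, 0.9, -2.8]
opening: 0.478
grasp_force: 2.2
```

{"api": "play_rows", "payload": {
  "motion": [
    [[0, 0, 0, 0, 0, 0], [0, 0, 0, 0, 0, 0], [0, 0, 0, 0, 0, 0], [0, 0, 0, 0, 0, 0], [0, 0, 0, 0, 0, 0], [0, 0, 0, 0, 0, 0]]
  ]
}}

```text
time_s: 12.02
position: [0.4801, 0.1713, 0.0648]
tcp_rot: [[-0.077, 0.997, 0.004], [0.997, 0.077, 0.0], [0.0, 0.004, -1.0]]
force: [6.5, 0.9, -2.4]
opening: 0.391
grasp_force: 30.0
```

```bash
python3 go.py .4788 .1704 .065 4.5; python3 -c "
from rig import bot
s=bot.read_state();print(s['moment'],s['force'])"
```

```text
t 12.02 p [0.4801 0.1713 0.0648] yaw 4.41 F [ 6.5  0.9 -2.4] op 34.0 gf 30.0 j [  7.1  37.9 106.5  -0.   35.3   2.7]
row [-0.0008, -0.0014, -0.0002] [0.24, -0.01, -0.09]
[ 0.04427868 -0.5908721   0.09577521] [ 6.47205457  0.92854963 -2.40168371]
```

```bash
python3 -c "
from h import *
for yw in(-85.5,-85.0):
  e=np.array([np.cos(np.radians(yw)),np.sin(np.radians(yw))])
  o=np.array([.4863,.0757])-.095*e
  for n,u,v,z in[('rider',277.3,243,.037),('pointer',221.9,262,.0365),('pointer',221.6,254,.0365)]:
    d=at('top',u,v,z)[:2]-o;print(yw,n,d@e,d@[-e[1],e[0]])
"
```

```text
-85.5 rider 0.1493918681993322 0.06798914022408982
-85.5 pointer 0.03473508252221689 0.038859829136894244
-85.5 pointer 0.03525871032544433 0.05507229752783145
-85.0 rider 0.14998310676932664 0.06751189883729611
-85.0 pointer 0.03507648890403627 0.039384253415350325
-85.0 pointer 0.03574157545005124 0.055591535028556176
```

{"api": "play_rows", "payload": {
  "motion": [
    [[-0.004, 0.001, 0, 0, 0, 0], [-0.015, 0.001, 0, 0, 0, 0], [-0.03, 0.001, 0, 0, 0, 0], [-0.045, 0.001, 0, 0, 0, 0], [-0.06, 0.001, 0, 0, 0, 0], [-0.075, 0.001, 0, 0, 0, 0], [-0.085, 0.001, 0, 0, 0, 0], [-0.09, 0.001, 0, 0, 0, 0]]
  ]
}}

```text
time_s: 12.68
position: [0.4876, 0.081, 0.0648]
tcp_rot: [[-0.076, 0.997, 0.004], [0.997, 0.076, 0.001], [0.0, 0.004, -1.0]]
force: [5.0, 5.3, -1.7]
opening: 0.39
grasp_force: 30.0
```

```bash
python3 go.py .4878 .0567 .065 4.5
```

```text
t 12.68 p [0.4876 0.081  0.0648] yaw 4.33 F [ 5.   5.3 -1.7] op 34.0 gf 30.0 j [-3.600e+00  3.730e+01  1.087e+02  1.000e-01  3.380e+01 -8.000e+00]
row [-0.0242, -0.0017, -0.0002] [0.21, -0.03, -0.17]
```

{"api": "play_rows", "payload": {
  "motion": [
    [[-0.008, 0.001, 0, 0, 0, 0], [-0.016, 0.001, 0, 0, 0, 0], [-0.021, 0.001, 0, 0, 0, 0], [-0.023, 0.001, 0, 0, 0, 0], [-0.023, 0.001, 0, 0, 0, 0], [-0.023, 0.001, 0, 0, 0, 0], [-0.023, 0.001, 0, 0, 0, 0]]
  ]
}}

```text
time_s: 13.27
position: [0.4895, 0.0593, 0.0648]
tcp_rot: [[-0.076, 0.997, 0.002], [0.997, 0.076, 0.001], [0.001, 0.002, -1.0]]
force: [4.2, 4.1, -0.1]
opening: 0.39
grasp_force: 30.0
```

```bash
python3 go.py .4878 .0567 .065 4.5
python3 - <<'E'
from rig import imaging
import cv2
t=imaging.capture('top')['frame'][:,:,::-1];s=imaging.capture('scene')['frame'][:,:,::-1]
import numpy as np
cv2.imwrite('pics/drawn.png',np.hstack([cv2.resize(t[220:310,240:330],None,fx=4.4,fy=4.4,interpolation=2),cv2.resize(s[210:300,310:400],None,fx=4.4,fy=4.4,interpolation=2)]))
E
```

```text
t 13.27 p [0.4895 0.0593 0.0648] yaw 4.38 F [ 4.2  4.1 -0.1] op 33.9 gf 30.0 j [-6.100e+00  3.730e+01  1.088e+02  1.000e-01  3.380e+01 -1.060e+01]
row [-0.0024, -0.0019, -0.0002] [0.13, -0.04, -0.12]
```

View pics/drawn.png

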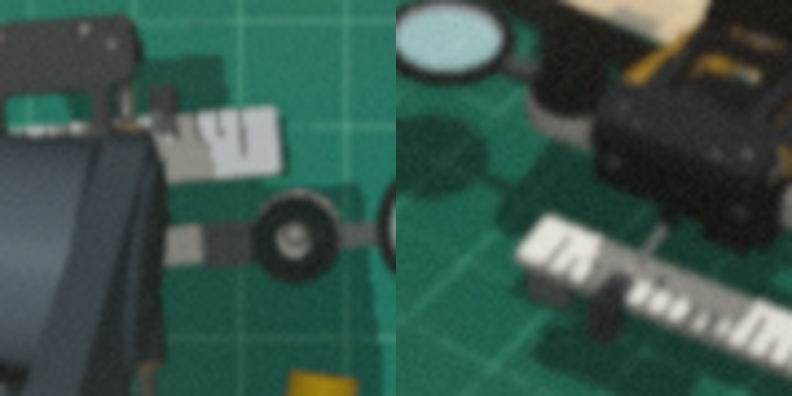

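Pointer tip is at about (366.6,268) in scene and the rider top at about (359,274). The top view is blocked, but the peg shows at (307.5,274.1).

```bash
python3 -c "
from h import *
for yw in(-85.5,):
  e=np.array([np.cos(np.radians(yw)),np.sin(np.radians(yw))]);n=np.array([-e[1],e[0]])
  o=np.array([.4863,.0757])-.095*e
  for nm,c,u,v,z in[('rider','scene',359.3,274.3,.037),('rider1','scene',360.4,274.4,.037),('pointer','scene',366.6,268,.0365),('pegtop0','top',248.2,278.2,.104),('pegtip','top',307.5,274.1,.104),('rider top now','top',277.2,242,.037)]:
    d=at(c,u,v,z)[:2]-o;print(nm,d@e,d@n)
  print('proj rider y60..70',[px('scene',[*(o+.1493*e+y*n),.037]).round(1) for y in(.052,.061,.07)], 'tick130', px('scene',[*(o+.149*e+.052*n),.0365]))
  print('tcp draw', (np.array([.4895,.0593])-[.4801,.1713])@e)
"
python3 - <<'E'
import cv2,numpy as np
from rig import imaging
fs=[imaging.capture('scene')['frame'][:,:,::-1].astype(float) for _ in range(6)]
m=np.mean(fs,0).astype(np.uint8)
o=cv2.resize(m[245:295,330:400],None,fx=11,fy=11,interpolation=2)
for i in range(0,70,5):
    cv2.line(o,(i*11,0),(i*11,8),(0,0,255),1);cv2.putText(o,str(330+i),(i*11,20),0,.35,(0,0,255))
for i in range(0,50,5):
    cv2.putText(o,str(245+i),(0,i*11+4),0,.35,(0,0,255))
cv2.imwrite('pics/zoom.png',o)
E
```

```text
rider 0.14407773937200027 0.06556412529793508
rider1 0.14209637636311695 0.06467902790424124
pointer 0.1402196834609513 0.04158713588458646
pegtop0 0.09553053957995192 0.00029392371424506665
pegtip 0.20796942003496577 -0.0012134957032322944
rider top now 0.1493448520457797 0.07003083292202542
proj rider y60..70 [array([360.2, 269.3]), array([358., 272.]), array([355.9, 274.7])] tick130 [360.28226225 269.49284599]
tcp draw 0.11239225687795208
```

View pics/zoom.png

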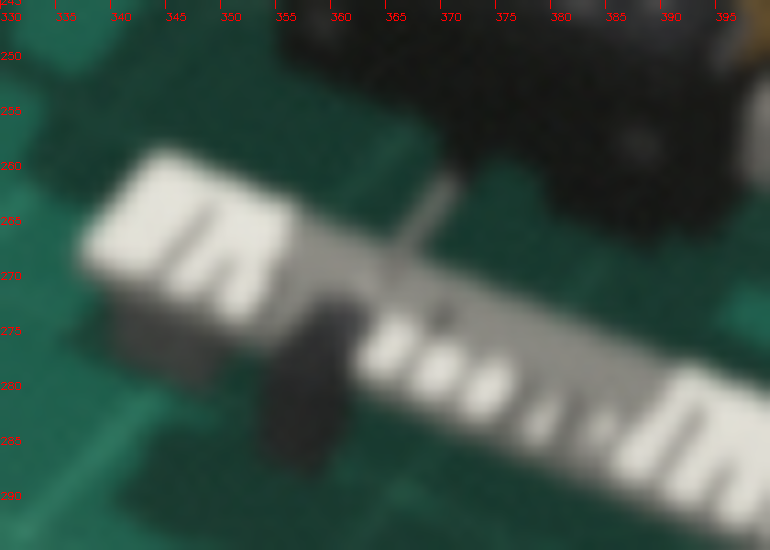

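Run:
```python
from h import *
from rig import imaging
home=cv2.imread('pics/top1.png').astype(np.float32).mean(2)
now=np.mean([imaging.capture('top')['frame'].astype(np.float32) for _ in range(8)],0).mean(2)
e=np.array([np.cos(np.radians(-85.5)),np.sin(np.radians(-85.5))]);n=np.array([-e[1],e[0]]);o=np.array([.4863,.0757])-.095*e
def rect(im,xs,ys,z):
    m=np.array([[px('top',[*(o+x*e+y*n),z]) for x in xs] for y in ys],np.float32)
    return cv2.remap(im,m[...,0],m[...,1],cv2.INTER_CUBIC)
xs=np.arange(.02,.21,.0005)
# scale edges: lateral profile at several x
ys=np.arange(.02,.08,.0005)
for x in(.05,.1,.19):
    p=rect(home,np.arange(x-.004,x+.005,.001),ys,.03).mean(1);g=np.gradient(p)
    print('edges at',x,ys[np.argmax(g)],ys[np.argmin(g)])
for y0 in(.053,.057):
    p=rect(home,xs,np.arange(y0-.001,y0+.0015,.0005),.03).mean(0)
    mn=[i for i in range(2,len(p)-2) if p[i]==p[max(0,i-8):i+9].min()]
    print('ticks',y0,(xs[mn]*1e3).round(1),p[mn].round())
for im in(home,now):
  for z in(.037,):
    for y0 in(.055,.06,.065,.07):
      x2=np.arange(.13,.17,.001);p=rect(im,x2,np.arange(y0-.001,y0+.0015,.0005),z).mean(0);print(y0,p.round().astype(int).tolist())
p=rect(home,xs[:60],[.036,.04,.044],.0365);print('ptr',[(xs[:60][np.argmax(r)]*1e3).round(1) for r in p], p[1].round().astype(int).tolist())
```

```text
edges at 0.05 0.031500000000000014 0.06250000000000004
edges at 0.1 0.031500000000000014 0.06250000000000004
edges at 0.19 0.032000000000000015 0.06300000000000004
ticks 0.053 [ 33.5  43.   52.5  62.5  72.5  82.   92.  102.  112.5 122.5 133.  143.5
 152.  163.  172.5 183.  202.5] [128. 131. 131. 133. 134. 134. 135. 131. 133. 131. 132. 116. 107. 131.
 126. 120.  62.]
ticks 0.057 [ 33.   43.   52.5  62.   72.   82.   92.  102.5 112.5 122.5 133.  146.
 162.  172.  182.  203. ] [125. 121. 131. 131. 135. 131. 129. 129. 130. 130. 132.  74. 133. 132.
 130.  64.]
0.055 [162, 157, 146, 135, 134, 144, 156, 161, 164, 165, 155, 140, 118, 100, 86, 82, 83, 85, 88, 89, 88, 83, 84, 92, 110, 131, 151, 162, 164, 164, 157, 145, 134, 131, 137, 147, 156, 162, 164, 164, 159]
0.06 [151, 140, 130, 126, 129, 137, 146, 152, 153, 154, 147, 132, 112, 94, 82, 76, 77, 72, 69, 69, 72, 78, 88, 107, 127, 143, 148, 153, 154, 151, 147, 135, 122, 122, 132, 143, 148, 152, 151, 149, 148]
0.065 [76, 77, 79, 85, 92, 92, 87, 84, 82, 81, 81, 80, 79, 79, 79, 78, 76, 75, 76, 76, 76, 72, 67, 61, 55, 51, 52, 55, 56, 58, 58, 60, 
[... 595 characters left out ...]
065 [103, 107, 99, 88, 78, 70, 68, 67, 68, 70, 71, 72, 72, 73, 73, 72, 71, 67, 64, 61, 60, 58, 55, 52, 51, 52, 55, 58, 60, 61, 61, 60, 60, 61, 64, 66, 66, 67, 66, 66, 68]
0.07 [92, 98, 95, 86, 78, 70, 64, 60, 58, 58, 58, 59, 60, 61, 61, 60, 60, 60, 61, 61, 61, 60, 57, 53, 52, 52, 54, 56, 57, 58, 59, 59, 59, 59, 59, 59, 59, 60, 60, 60, 59]
ptr [np.float64(29.5), np.float64(42.0), np.float64(28.5)] [164, 164, 164, 164, 164, 164, 164, 164, 164, 164, 164, 164, 164, 165, 165, 165, 165, 165, 165, 164, 164, 163, 160, 156, 153, 149, 143, 136, 130, 124, 120, 117, 116, 118, 123, 129, 137, 145, 153, 159, 161, 162, 163, 165, 166, 165, 165, 165, 164, 164, 163, 163, 163, 163, 163, 164, 164, 164, 165, 165]
```

Run:
```python
from h import *
from rig import imaging
home=cv2.imread('pics/top1.png').astype(np.float32).mean(2)
homes=cv2.imread('pics/scene1.png').astype(np.float32).mean(2)
now=np.mean([imaging.capture('scene')['frame'].astype(np.float32) for _ in range(6)],0).mean(2)
e=np.array([np.cos(np.radians(-85.5)),np.sin(np.radians(-85.5))]);n=np.array([-e[1],e[0]]);o=np.array([.4863,.0757])-.095*e
def rect(im,c,xs,ys,z):
    m=np.array([[px(c,[*(o+x*e+y*n),z]) for x in xs] for y in ys],np.float32)
    return cv2.remap(im,m[...,0],m[...,1],cv2.INTER_CUBIC)
def pr(t,im,c,x0,x1,yy,z):
    xs=np.arange(x0,x1,.001)
    for y in yy: print(t,y,rect(im,c,xs,np.arange(y-.001,y+.0015,.0005),z).mean(0).round().astype(int).tolist())
pr('top ptr home x0=20',home,'top',.02,.05,(.02,.023,.026,.029,.034,.045,.05),.0365)
pr('scene ptr home x0=10',homes,'scene',.01,.05,(.022,.026,.03,.036),.0365)
pr('scene rider home x0=120',homes,'scene',.12,.165,(.05,.055,.06,.065,.07,.075),.037)
pr('scene ptr now x0=120',now,'scene',.12,.165,(.022,.026,.03,.034,.038,.042,.046,.05,.054),.0365)
pr('scene rider now x0=120',now,'scene',.12,.165,(.05,.055,.06,.065,.07,.075),.037)
```

```text
top ptr home x0=20 0.02 [60, 59, 58, 59, 57, 56, 54, 52, 61, 76, 102, 127, 141, 139, 127, 113, 96, 87, 80, 79, 79, 79, 78, 77, 75, 72, 70, 71, 73, 76]
top ptr home x0=20 0.023 [67, 64, 62, 62, 62, 62, 62, 60, 70, 86, 111, 134, 147, 145, 130, 113, 95, 83, 76, 72, 72, 74, 76, 76, 76, 75, 75, 75, 75, 76]
top ptr home x0=20 0.026 [73, 73, 73, 74, 73, 72, 72, 71, 76, 91, 111, 133, 145, 144, 131, 113, 95, 84, 79, 75, 74, 74, 74, 72, 69, 69, 70, 71, 72, 74]
top ptr home x0=20 0.029 [87, 87, 88, 87, 86, 85, 84, 83, 87, 100, 115, 133, 144, 142, 129, 111, 96, 85, 84, 84, 87, 88, 88, 85, 80, 77, 77, 78, 80, 82]
top ptr home x0=20 0.034 [160, 160, 160, 161, 162, 162, 161, 162, 163, 163, 164, 163, 162, 151, 135, 122, 117, 123, 137, 151, 156, 160, 161, 160, 160, 159, 160, 161, 161, 161]
top ptr home x0=20 0.045 [164, 164, 164, 164, 164, 163, 164, 164, 165, 165, 164, 160, 150, 139, 128, 122, 126, 137, 149, 156, 162, 164, 165, 164, 164, 164, 164, 164, 164, 164]
top ptr home x0=20 0.05 [165, 163, 163, 164, 165, 164, 164, 165, 165, 165, 164, 163, 156, 146, 136, 131, 134, 145, 157, 163, 164, 163, 157, 
[... 5172 characters left out ...]
now x0=120 0.065 [203, 213, 217, 215, 208, 196, 180, 171, 174, 187, 201, 211, 214, 211, 200, 181, 154, 124, 98, 79, 68, 62, 58, 55, 54, 56, 59, 66, 77, 90, 104, 115, 122, 124, 123, 122, 129, 145, 167, 189, 204, 214, 217, 213, 205, 192]
scene rider now x0=120 0.07 [172, 178, 181, 178, 170, 157, 146, 142, 150, 161, 171, 176, 177, 174, 161, 143, 116, 90, 69, 57, 52, 49, 48, 47, 48, 49, 52, 58, 67, 79, 93, 104, 111, 113, 112, 114, 123, 140, 158, 174, 183, 187, 184, 175, 165, 152]
scene rider now x0=120 0.075 [96, 97, 97, 96, 95, 93, 93, 92, 94, 95, 96, 93, 89, 82, 71, 61, 51, 46, 43, 43, 45, 45, 45, 46, 46, 47, 48, 51, 56, 65, 73, 80, 85, 88, 89, 90, 94, 98, 102, 104, 104, 104, 103, 101, 99, 97]
```

Run:
```python
from h import *
from rig import imaging
T=np.mean([imaging.capture('top')['frame'].astype(np.float32) for _ in range(10)],0)
H=cv2.imread('pics/top1.png')[:,:,::-1].astype(np.float32)
e=np.array([np.cos(np.radians(-85.5)),np.sin(np.radians(-85.5))]);n=np.array([-e[1],e[0]]);o=np.array([.4863,.0757])-.095*e
def rect(im,xs,ys,z):
    m=np.array([[px('top',[*(o+x*e+y*n),z]) for x in xs] for y in ys],np.float32)
    return cv2.remap(im,m[...,0],m[...,1],cv2.INTER_CUBIC)
xs=np.arange(.134,.164,.001)
for t,im in(('home',H),('now',T)):
  for y in(.064,.066,.068,.07,.072,.074,.077):
    r=rect(im,xs,np.arange(y-.001,y+.0015,.0005),.037).mean(0)
    print(t,y,(100*(r[:,1]-r[:,0])/(r[:,1]+r[:,0])).round().astype(int).tolist(),'R',r[:,0].round().astype(int).tolist())
```

```text
home 0.064 [29, 28, 29, 29, 29, 28, 25, 19, 13, 6, 3, 1, 2, 2, 3, 2, 2, 2, 2, 4, 6, 10, 15, 19, 21, 22, 24, 27, 32, 33] R [67, 69, 66, 64, 63, 63, 65, 68, 70, 74, 77, 77, 74, 72, 73, 73, 74, 71, 67, 63, 60, 57, 56, 55, 54, 53, 52, 49, 46, 49]
home 0.066 [38, 37, 41, 44, 45, 42, 35, 24, 14, 6, 3, 1, 2, 2, 2, 2, 1, 1, 2, 5, 9, 19, 29, 37, 39, 40, 44, 46, 45, 44] R [53, 53, 47, 42, 39, 41, 47, 57, 66, 74, 77, 77, 75, 74, 75, 74, 74, 71, 66, 56, 47, 38, 33, 29, 29, 30, 27, 28, 32, 37]
home 0.068 [38, 38, 41, 44, 47, 43, 34, 22, 13, 6, 3, 2, 2, 2, 1, 1, 1, 1, 2, 5, 8, 16, 28, 39, 40, 39, 42, 46, 46, 46] R [51, 52, 48, 42, 38, 40, 48, 59, 67, 74, 76, 77, 77, 76, 76, 76, 77, 74, 67, 57, 49, 41, 33, 28, 29, 31, 28, 27, 31, 36]
home 0.07 [40, 39, 41, 43, 44, 41, 33, 22, 13, 6, 3, 2, 1, 1, 1, 1, 1, 1, 2, 4, 9, 18, 30, 38, 38, 36, 38, 42, 43, 44] R [50, 51, 49, 45, 41, 42, 49, 59, 66, 72, 75, 76, 77, 77, 77, 76, 78, 76, 69, 59, 50, 41, 33, 29, 31, 34, 32, 30, 33, 37]
home 0.072 [40, 38, 40, 42, 44, 41, 34, 24, 15, 8, 4, 2, 1, 1, 1, 1, 1, 1, 2, 6, 14, 23, 33, 39, 42, 41, 42, 42, 43, 43] R [50, 5
[... 1620 characters left out ...]
3, 15, 8, 4, 3, 2, 3, 3, 2, 2, 1, 2, 5, 14, 23, 32, 37, 40, 40, 40, 39, 39, 40] R [72, 60, 48, 39, 34, 34, 37, 44, 50, 55, 59, 59, 60, 59, 59, 60, 60, 59, 56, 50, 44, 39, 35, 34, 33, 34, 34, 35, 34, 33]
now 0.074 [8, 16, 26, 34, 40, 39, 34, 26, 18, 12, 8, 7, 7, 7, 7, 6, 5, 5, 7, 11, 20, 28, 35, 38, 40, 40, 40, 40, 40, 41] R [68, 58, 47, 39, 33, 34, 37, 42, 48, 52, 55, 56, 56, 56, 57, 58, 58, 57, 53, 48, 42, 38, 35, 34, 34, 34, 34, 34, 33, 33]
now 0.077 [11, 19, 28, 34, 40, 40, 38, 34, 30, 28, 27, 27, 27, 26, 26, 26, 26, 26, 29, 31, 35, 37, 39, 39, 40, 40, 40, 40, 40, 40] R [55, 51, 44, 38, 34, 33, 34, 37, 40, 41, 42, 42, 43, 43, 44, 44, 43, 43, 41, 39, 36, 35, 34, 34, 34, 34, 34, 34, 34, 34]
```

Combining both views, the rider needs about 114 mm of draw and the arm is at about 112.3 mm. I nudge it out 1.7 mm.

{"api": "play_rows", "payload": {
  "motion": [
    [[-0.001, 0, 0, 0, 0, 0], [-0.0018, 0, 0, 0, 0, 0], [-0.0018, 0, 0, 0, 0, 0], [-0.0018, 0, 0, 0, 0, 0], [-0.0018, 0, 0, 0, 0, 0], [-0.0018, 0, 0, 0, 0, 0], [-0.0018, 0, 0, 0, 0, 0]]
  ]
}}

```text
time_s: 15.45
position: [0.4896, 0.0576, 0.0648]
tcp_rot: [[-0.077, 0.997, 0.002], [0.997, 0.077, 0.001], [0.001, 0.002, -1.0]]
force: [2.7, 6.1, -1.0]
opening: 0.391
grasp_force: 30.0
```

```bash
cat > ptr.py <<'E'
from h import *
from rig import imaging
e=np.array([np.cos(np.radians(-85.5)),np.sin(np.radians(-85.5))]);n=np.array([-e[1],e[0]]);o=np.array([.4863,.0757])-.095*e
homes=cv2.imread('pics/scene1.png').astype(np.float32).mean(2)
now=np.mean([imaging.capture('scene')['frame'].astype(np.float32) for _ in range(6)],0).mean(2)
def c(im,x0,x1):
    xs=np.arange(x0,x1,.0005);ys=np.arange(.024,.034,.001)
    m=np.array([[px('scene',[*(o+x*e+y*n),.0365]) for x in xs] for y in ys],np.float32)
    p=cv2.remap(im,m[...,0],m[...,1],cv2.INTER_CUBIC).mean(0);w=np.clip(p-p.min()-.4*(p.max()-p.min()),0,None);return (w*xs).sum()/w.sum()
print('draw by pointer',c(now,.132,.155)-c(homes,.02,.04))
E
python3 ptr.py; python3 go.py .4878 .0567 .065 4.5
```

```text
draw by pointer 0.11377589060074732
t 15.75 p [0.4896 0.0576 0.0648] yaw 4.39 F [3.6 4.3 0. ] op 34.2 gf 30.0 j [-6.300e+00  3.730e+01  1.089e+02  1.000e-01  3.370e+01 -1.080e+01]
row [-0.0008, -0.0019, -0.0002] [0.13, -0.04, -0.11]
```

```bash
python3 -c "
from rig import bot
print(bot.hand_in())"
```

```text
the job is handed in; nothing more can be done
None
```

I seated the loupe on the arm's peg with its lens pointing out (about 2° off the arm's line by my measurement) and let go. I then drew the arm out about 114 mm to the rider (alignment good to roughly 1 mm) and handed the job in at about 16 s, still squeezing the button.

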